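Load a packed flask in the lever press by three ratchet clicks

ROBOT

A 6-joint arm with a two-finger parallel gripper is mounted at the origin on the work surface. World frame = base frame: x ahead of the robot, y to its left, z up, the work surface at z = 0. Lengths are in m, angles in rad, forces in N, time in s.
With the tool pointing down it reaches from about 0.25 to 0.725 m from the base axis. Payload 4 kg.
Tool frame: the origin (TCP) lies midway between the tips of the shut fingers; the grasp point (between the pads) lies bot.pinch_z behind it (bot.pinch_z is the distance from the TCP to the grasp point, in m); z points along the fingers, y is the line along which they close (so a half turn about z gives the same grasp; the last joint's range is limited). The gripper opens to 85 mm and grips with 20 to 120 N. Pads are 22 mm wide; open, the fingers measure 114 mm over their backs; the gripper's body (76 mm by 85 mm) begins 54 mm behind the grasp point. The pads swing forward as they close: fully open they stand 13 mm farther back than shut.
Start: joints at [1.263, 0.241, 0.005, 1.335, 0, 1.571], TCP at [0.151, 0.477, 0.231] pointing down, gripper open.
Joint ranges: [-2.72, 2.72], [-1.05, 1.87], [-1.09, 1.28], [-1.99, 2.15], [-1.42, 1.44], [-3.14, 3.14]. Speed limits (rad/s): [2.79, 2.79, 3.14, 3.14, 3.14, 3.14].

INTERFACE

Orientations are given as a unit quaternion [x, y, z, w].
In Python, from workcell import bot gives the robot as it stands.
- The arm moves only by the shell command python3 jog.py 'ROWS'. ROWS is a JSON object whose key "increments" holds a list of rows, 1 to 10 of them, each of 7 numbers: a rotation vector rx, ry, rz in shares of 4 rad (1.0 is 4 rad), then dx, dy, dz in fractions of the full range, 1 being 0.5 m, then the finger opening in m; each row is the pose to reach, as a shift and turn from the pose commanded when the command began, along the tool's axes at that moment; what a row does not reach only later rows make up. A row lasts 1/8 s, in which the tool goes at most 0.0625 m and 0.188 rad, less where a joint would pass 70% of its speed; a pose out of reach is approached as far as the arm can. The fingers move at their own pace and stop on an object; the grip force is fixed at half the most. Time passes only in rows, so rows that do not move let the fingers close. It prints the time, the measured TCP pose, the force, the opening and the grip force at its end. Shift and turn numbers lie between -1 and 1, and a call with a number outside is refused. Input that does not fit is refused with a message, and nothing moves.
- bot.get_obs(): the state, without advancing time (a new reading comes with each control period).
- bot.camera(name): name is "scene" or "top" or "wrist"; returns the picture (384x512x3 uint8, red, green, blue); there is no depth.
- bot.calibration(name): a dict with "mtx" (3x3 intrinsics, pixels), "R" (3x3) and "t" (3): a world point X has camera coordinates R X + t. Camera axes: x right, y down, z forward; pixel columns grow to the right and rows downward; lengths in m; the calibration is good to about 2 mm. A picture is of the moment at which its call begins: read the wrist's pose just before it. calibration takes no time and is no camera call; for the wrist camera it gives the pose at the moment of the call.
- bot.job_done(): hands the job in; it is judged then, once.
The state is a dict: "clock": time; "joint_pos": joint angles; "joint_vel": joint speeds; "tau": joint torques, N m; "eef_pos": TCP position; "tool_rot": TCP orientation; "ft_force": force on the tool from outside, world axes, zero at the start; "ft_torque": the same for the moment, N m; "grip_width": finger opening in m; "grasp_force": force on a finger pad.
Only numpy, scipy, OpenCV 4.12 (cv2) and the standard library are available. Lean on these libraries where they do the work, as an engineer would, in place of code of your own. Each camera call takes 0.05 s, during which the arm holds its last target. There are 200 camera calls.

TASK

A packed flask stands under the plate of the little spring-return lever press on the bench. Pull the press lever down until you feel the plate seat on the flask, then go on exactly three clicks of the lever's ratchet, so that the pawl has dropped into the third notch after seating and not a fourth, and finish while still holding the lever there with the fingers: its spring throws it up again if you let go. Do not knock over or shove anything else on the bench.

Things in the scene. Friction and masses are not known exactly. Their poses are not given: they have to be found in the camera images.
- lever_press: the bench press, fixed: grey cast body, base 240 x 150 mm (x, y) and 22 mm thick, column at the back, head to 205 mm height. Origin at the centre of the base's underside, z up; its front faces its own -x, roughly towards the robot, turned up to 0.25 rad. The lever is on its -y side
- press_bed (a point): top centre of the steel bed under the ram, 30 mm above the table, where the flask to be pressed stands
- lever_pivot (a point): point on the lever's shaft axis, in the plane in which the lever's rod swings: 175 mm above the table. The axis is parallel to the press's y axis
- lever_knob (a point): centre of the black ball knob, 30 mm across, at the end of the lever, 200 mm from lever_pivot. The lever rod is 12 mm thick; free space of 60 mm or more on both sides of the knob, also all along its swing
- press_lever (a joint): lever angle in rad, 0 at rest (knob 50 degrees above level, pointing to the robot), growing as the knob is pulled down and towards the robot: it goes round the pivot in the press's x-z plane, is level with the pivot at 0.87 and ends at a hard stop at 1.16. Springs back to 0 if let go. Pull needed at the knob: 1 to 7 N until the plate seats; seating adds about 7 N that stay (8 to 17 N from then on)
- ratchet_pawl (a point): nose of the sprung pawl that rides over the round teeth of the steel sector beside the lever, both ways. Notches (pawl down between two teeth) lie every 8 degrees (0.14 rad) of the lever, the first at 0. From notch to notch the pull at the knob falls by 3 to 5 N as a tooth passes under the pawl, then jumps up by as much within some 3 mm as the pawl drops in the next notch: that is the click
- press_plate: steel plate of the press, 50 x 50 x 10 mm, hung on a sprung stem under the ram; origin at the centre of its underside. Goes straight down 2.5 mm per click of the lever, until it seats on the flask's top, between 1 and 5 clicks from rest (the seat falls about a quarter of a click past a notch); after that its spring gives way
- flask_a: closed two-part square aluminium flask with brass guide pins, 60 x 60 mm, 49 to 57 mm high: the three flasks are packed to different heights. Loose, 450 g; origin at the centre of its underside. One of the three stands on the press bed, the other two wait on the wooden block
- flask_b: closed two-part square aluminium flask with brass guide pins, 60 x 60 mm, 49 to 57 mm high: the three flasks are packed to different heights. Loose, 450 g; origin at the centre of its underside. One of the three stands on the press bed, the other two wait on the wooden block
- flask_c: closed two-part square aluminium flask with brass guide pins, 60 x 60 mm, 49 to 57 mm high: the three flasks are packed to different heights. Loose, 450 g; origin at the centre of its underside. One of the three stands on the press bed, the other two wait on the wooden block
- jaw_model: bystander: plaster jaw model with teeth, 56 x 66 mm, 33 mm high, loose; origin under its centre
- articulator: bystander: black articulator with two plaster jaws in it, 100 x 85 mm, 92 mm high, loose; origin under its centre
- drop_bottle: bystander: small amber bottle, 32 mm across, 62 mm high, loose; origin under its centre
- wax_jar: bystander: clear jar with white lid, 56 mm across, 45 mm high, loose; origin under its centre
- mixing_cup: bystander: dark rubber mixing bowl, 68 mm across, 50 mm high, loose; origin under its centre
- plaster_spatula: bystander: plaster spatula with dark wooden handle, 170 mm long, lying on the bench, loose

How it is judged:
By the outcome, as a careful person would: the job done as asked, in the order asked, and still so for the second after the job is handed in, while the arm keeps its last pose, push and grip.
It also fails if it takes over 69 s, if anything falls off the work surface, if the arm or the gripper's body presses on something with over 40 N, if the wrist force passes 120 N, or if a joint passes its speed limit or range.

## Working session

There is one attempt and no reset: what is moved stays moved. The work goes in short steps, Python scripts to look and compute and a shell command to move; the robot and the scene stay as the last step left them, time stands still between calls to the robot, and variables do not carry over. Pictures are saved under pics/ and viewed, at most 10 in all, crops included, and the job is handed in when it is done.

```bash
ls; mkdir -p pics; python3 - <<'E'
from workcell import bot
import cv2
for n in("scene","top"):
    im=bot.camera(n); cv2.imwrite(f"pics/{n}0.png",cv2.resize(im[:,:,::-1],(800,600),interpolation=cv2.INTER_CUBIC))
    c=bot.calibration(n);print(n,c)
o=bot.get_obs();print(o,bot.pinch_z)
E
```

```text
jog.py
pics
workcell.py
scene {'mtx': array([[400.56543731,   0.        , 250.23464253],
       [  0.        , 400.56543731, 197.93807226],
       [  0.        ,   0.        ,   1.        ]]), 'R': array([[-0.46401512,  0.88564289, -0.01807305],
       [ 0.6611259 ,  0.33266046, -0.67249502],
       [-0.58957825, -0.32399642, -0.73988094]]), 't': array([ 0.20379066, -0.27243439,  1.68929316])}
top {'mtx': array([[366.34620038,   0.        , 262.66599439],
       [  0.        , 366.34620038, 191.82480002],
       [  0.        ,   0.        ,   1.        ]]), 'R': array([[-0.02640603, -0.99954773,  0.01438919],
       [-0.98081585,  0.02312474, -0.19356011],
       [ 0.19313982, -0.0192243 , -0.98098289]]), 't': array([0.0734456 , 0.62635352, 1.25784574])}
{'clock': 0.1, 'joint_pos': array([ 1.26300818e+00,  2.41349251e-01,  3.85044533e-03,  1.33521673e+00,
       -1.09233691e-05,  1.57078189e+00]), 'joint_vel': array([ 0.00084954, -0.00157258,  0.00326246, -0.00015732, -0.00085163,
        0.00277578]), 'tau': array([-9.78203298e-05, -3.73138154e+01,  2.53010130e+01,  1.08629797e-02,
        6.37490598e-05,  1.13630961e-05]), 'eef_pos': array([0.15130415, 0.4759523 , 0.23049295]), 'tool_rot': array([ 1.53280126e-01,  9.88182312e-01, -9.49097509e-04, -1.41704587e-04]), 'ft_force': array([ 0.99788766, -0.30911778,  1.14781938]), 'ft_torque': array([-0.01178825,  0.01389633,  0.00798899]), 'grasp_force': 0.0, 'grip_width': 0.0854019580527881} 0.0187
```

View pics/scene0.png

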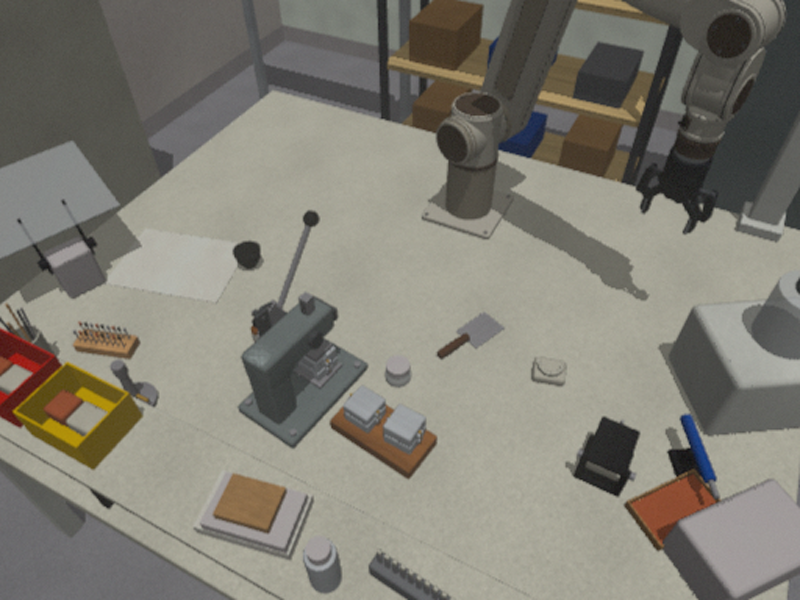

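View pics/top0.png

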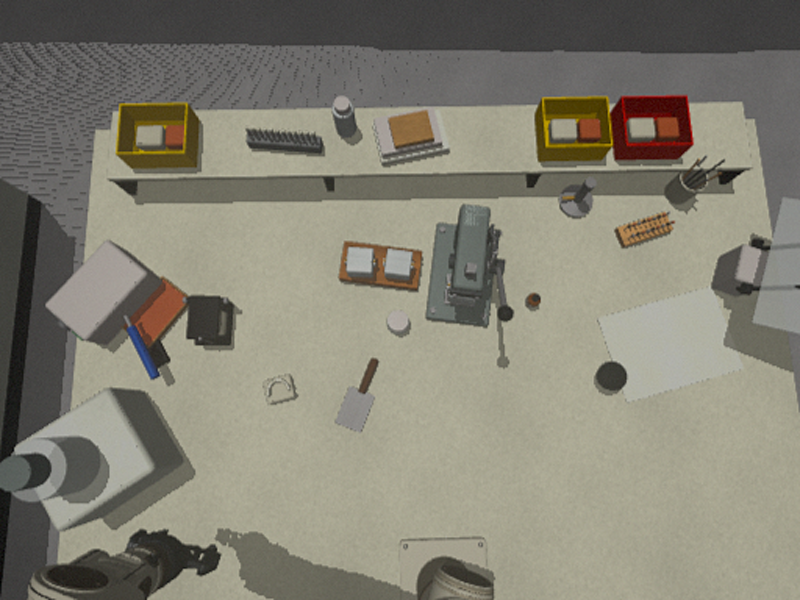

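The scene view shows the knob near (311,218) and the press at (300,370). The top view shows the knob at (505,313), the base corners at about (442,223), (427,318) and (489,325), and a drop bottle at (533,299), right of the lever. I'll enlarge both.

```bash
python3 - <<'E'
import cv2,numpy as np
from workcell import bot
a=bot.camera("top")[:,:,::-1]; b=bot.camera("scene")[:,:,::-1]
A=cv2.resize(a[125:245,265:345],(400,600),interpolation=cv2.INTER_CUBIC)   # x5
B=cv2.resize(b[130:290,150:250],(375,600),interpolation=cv2.INTER_CUBIC) # x3.75
cv2.imwrite("pics/crop.png",np.hstack([A,B]))
E
```

```text
(no output)
```

View pics/crop.png

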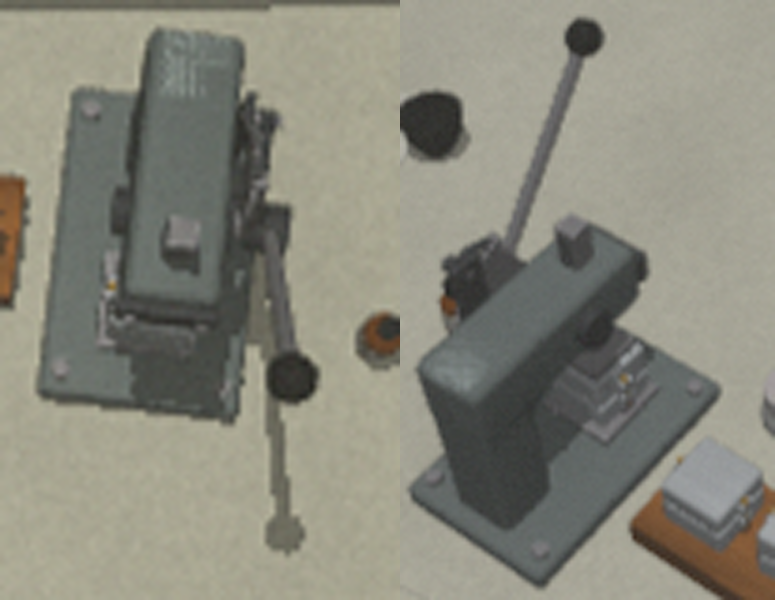

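Crop: the knob is at (291,377) in the top half and (184,38) in the scene half. Base corners are at (73,90), (40,397) and (235,420) in the top half, and at (318,388), (145,583) and (12,492) in the scene half.

```bash
cat > h.py <<'E'
import numpy as np
from workcell import bot
from scipy.spatial.transform import Rotation as Ro
C={n:bot.calibration(n) for n in("top","scene")}
def px(n,u,v): # crop->pixel
    return (u/5+265,v/5+125) if n=="top" else (u/3.75+150,v/3.75+130)
def ray(n,p):
    c=C[n]; d=c["R"].T@np.linalg.inv(c["mtx"])@np.array([*p,1]); return -c["R"].T@c["t"],d/np.linalg.norm(d)
def plane(n,p,z):
    o,d=ray(n,p); return o+d*(z-o[2])/d[2]
def tri(p,q):
    (o1,d1),(o2,d2)=ray("top",p),ray("scene",q)
    s=np.linalg.lstsq(np.c_[d1,-d2],o2-o1,rcond=None)[0]
    a,b=o1+s[0]*d1,o2+s[1]*d2; return (a+b)/2,np.linalg.norm(a-b)
E
python3 - <<'E'
from h import *
k,e=tri(px("top",291,377),px("scene",184,38)); print("knob",k,e)
fl,e1=tri(px("top",40,397),px("scene",318,388));bl,e2=tri(px("top",73,90),px("scene",145,583))
print(fl,e1,bl,e2,np.linalg.norm(fl-bl))
for n,L in(("top",[(73,90),(40,395),(235,418)]),("scene",[(12,490),(145,580),(318,387)])):
    P=[plane(n,px(n,*p),.018) for p in L]
    for i in range(3): print(n,P[i].round(4), np.linalg.norm(P[i]-P[i-1]).round(4))
d=bl-fl; print("yaw",np.arctan2(d[1],d[0]))
T=[plane("top",px("top",*p),.02) for p in[(73,90),(40,395),(235,418)]]
d=T[0]-T[1];print("yaw top",np.arctan2(d[1],d[0])); d=T[1]-T[2];print(np.arctan2(-d[0],d[1]))
S=[plane("scene",px("scene",*p),.02) for p in[(12,490),(145,580),(318,387)]]
d=S[1]-S[2];print("yaw sc",np.arctan2(d[1],d[0])); d=S[1]-S[0];print(np.arctan2(-d[0],d[1]))
yaw=np.arctan2(*(T[0]-T[1])[1::-1])
for yaw in(-.15,-.12,-.1):
    x=np.array([np.cos(yaw),np.sin(yaw),0]); print(yaw,"pivot if rest 50deg",k+x*.2*np.cos(np.radians(50))-[0,0,.2*np.sin(np.radians(50))])
E
```

```text
knob [ 0.54554184 -0.10706295  0.32767363] 0.003871756844457259
[0.58928709 0.02022877 0.00909937] 0.0014136760703291193 [ 0.82480224 -0.00971731  0.01283056] 0.007679246883264021 0.2374406855564313
top [ 0.825  -0.0128  0.018 ] 0.2789
top [0.5897 0.02   0.018 ] 0.2376
top [ 0.569  -0.1235  0.018 ] 0.1449
scene [ 0.803  -0.1514  0.018 ] 0.273
scene [ 0.8234 -0.0052  0.018 ] 0.1476
scene [0.5938 0.024  0.018 ] 0.2315
yaw -0.12647273964356814
yaw top -0.13827784210146019
-0.142991266639058
yaw sc -0.12665032650938515
-0.13894808998488553
-0.15 pivot if rest 50deg [ 0.6726558  -0.12627435  0.17446474]
-0.12 pivot if rest 50deg [ 0.67317486 -0.12245285  0.17446474]
-0.1 pivot if rest 50deg [ 0.67345711 -0.11989729  0.17446474]
```

The knob height (0.328) agrees with pivot height plus geometry, and the yaw is about -0.135. I'll straddle the knob from the robot's side, with the fingers closing along press y and the tool tilted 0.3 rad back so it can turn with the lever.

```bash
cat >> h.py <<'E'
yaw=-.135; K=np.array([.5455,-.107,.328]); PX=np.array([np.cos(yaw),np.sin(yaw),0]);PY=np.array([-np.sin(yaw),np.cos(yaw),0]);PZ=np.array([0,0,1.])
PIV=K+PX*.2*np.cos(np.radians(50))-PZ*.2*np.sin(np.radians(50))
def rot(tilt): # tool z = forward by tilt from down
    z=np.sin(tilt)*PX-np.cos(tilt)*PZ; return np.c_[np.cross(PY,z),PY,z]
def go(p,R):
    o=bot.get_obs(); R0=Ro.from_quat(o["tool_rot"]).as_matrix()
    return np.r_[Ro.from_matrix(R0.T@R).as_rotvec(),R0.T@(p-o["eef_pos"])].round(4)
def grasp(tilt,back=0,K=K): return K+rot(tilt)[:,2]*bot.pinch_z-back*PX
E
python3 - <<'E'
from h import *
print(PIV, go(grasp(-.3,.15),rot(-.3)), grasp(-.3,.15))
E
```

```text
[ 0.67288782 -0.1243026   0.17479111] [ 0.0246  0.2991 -0.1717 -0.3991 -0.4632 -0.0788] [ 0.39138885 -0.08606768  0.31013521]
```

Units first: shifts go in shares of 0.5 m and turns go in shares of 4 rad. So -0.463 m / 0.5 = -0.926, -0.399 m / 0.5 = -0.798, 0.299 rad / 4 = 0.0748.

```bash
python3 jog.py '{"increments":[[0.0013, 0.015, -0.0085, -0.16, -0.186, -0.08, 0.085], [0.0025, 0.03, -0.0175, -0.32, -0.37, -0.158, 0.085], [0.0038, 0.045, -0.025, -0.48, -0.556, -0.158, 0.085], [0.005, 0.06, -0.035, -0.64, -0.74, -0.158, 0.085], [0.0063, 0.0748, -0.043, -0.798, -0.926, -0.158, 0.085], [0.0063, 0.0748, -0.043, -0.798, -0.926, -0.158, 0.085], [0.0063, 0.0748, -0.043, -0.798, -0.926, -0.158, 0.085], [0.0063, 0.0748, -0.043, -0.798, -0.926, -0.158, 0.085], [0.0063, 0.0748, -0.043, -0.798, -0.926, -0.158, 0.085], [0.0063, 0.0748, -0.043, -0.798, -0.926, -0.158, 0.085]]}'
python3 - <<'E'
from h import *
print(go(grasp(-.3,.15),rot(-.3)),bot.get_obs()["joint_pos"].round(2))
E
```

```text
clock: 1.45
eef_pos: [0.392, -0.0878, 0.3103]
tool_rot: [0.067, 0.987, 0.011, -0.149]
ft_force: [1.0, 1.2, -0.6]
grip_width: 0.0851
grasp_force: 0.0
[ 0.0013  0.0006 -0.0003  0.0007  0.0016  0.0004] [-0.21  0.27  0.2   1.8  -0.02 -0.07]
```

```bash
python3 - <<'E'
from h import *
import cv2
c=bot.calibration("wrist"); im=bot.camera("wrist")
p=c["mtx"]@(c["R"]@K+c["t"]); print(p[:2]/p[2], p[2], c["mtx"][0,0])
s=bot.camera("scene")[100:228,150:278]
cv2.imwrite("pics/w1.png",np.hstack([cv2.resize(im,(512,384)),cv2.resize(s,(288,384))])[:,:,::-1])
E
```

```text
[257.38898524 628.08864773] 0.1441825731327564 340.11401466821957
```

View pics/w1.png

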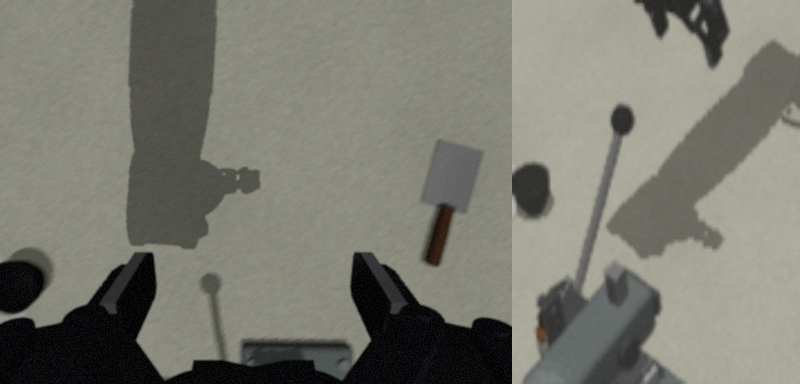

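The knob isn't visible in the wrist view (it projects below the frame), but its column (257) lies midway between the fingers (254). I'll advance.

```bash
python3 - <<'E'
from h import *
for b in(.05,0): print(go(grasp(-.3,b),rot(-.3)))
E
```

```text
[ 0.0014  0.0007 -0.0061 -0.0933  0.0041 -0.0296]
[ 0.0014  0.0007 -0.0061 -0.1411  0.0044 -0.0443]
```

To row units: -0.141 m / 0.5 = -0.282, -0.11 m / 0.5 = -0.22.

```bash
python3 jog.py '{"increments":[[0, 0, 0, -0.08, 0.006, -0.026, 0.085], [0, 0, 0, -0.16, 0.006, -0.052, 0.085], [0, 0, 0, -0.22, 0.006, -0.07, 0.085], [0, 0, 0, -0.282, 0.006, -0.088, 0.085], [0, 0, 0, -0.282, 0.006, -0.088, 0.085]]}'
python3 - <<'E'
from h import *
import cv2
for b in range(4): print(go(grasp(-.3,0),rot(-.3)),bot.camera("wrist").shape)
print(bot.get_obs()["joint_pos"].round(2))
a=bot.camera("top")[125:245,275:355]; b=bot.camera("scene")[80:200,150:230]
cv2.imwrite("pics/g1.png",np.hstack([cv2.resize(a,(400,600)),cv2.resize(b,(400,600))])[:,:,::-1])
E
```

```text
clock: 2.17
eef_pos: [0.5395, -0.1018, 0.3082]
tool_rot: [0.066, 0.986, 0.011, -0.15]
ft_force: [-0.0, -0.3, 0.4]
grip_width: 0.0851
grasp_force: 0.0
[ 0.0009 -0.0028  0.0016 -0.0005 -0.0043 -0.0022] (384, 512, 3)
[ 0.0009 -0.0024  0.0015 -0.0018 -0.0043 -0.0015] (384, 512, 3)
[ 0.0007 -0.0016  0.0013 -0.0027 -0.0041 -0.0008] (384, 512, 3)
[ 0.0008 -0.0006  0.0012 -0.0031 -0.004  -0.0002] (384, 512, 3)
[-0.18  0.6   0.71  1.98 -0.01 -0.04]
```

View pics/g1.png

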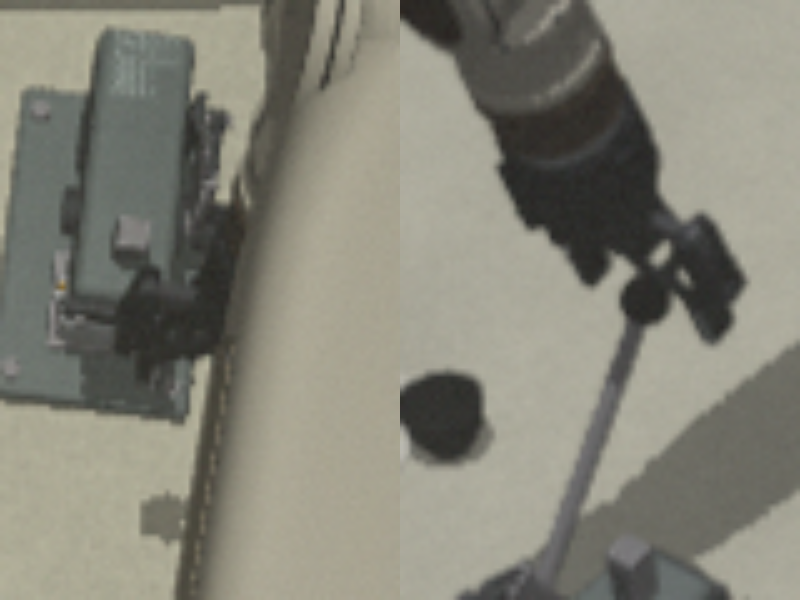

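The ball (645,300) sits between the fingertips (595,270) and (715,330). I'll make a small correction and close.

To row units: -0.004 m / 0.5 = -0.008, -0.003 m / 0.5 = -0.006.

```bash
python3 jog.py '{"increments":[[0, 0, 0, -0.006, -0.008, 0.006, 0.085], [0, 0, 0, -0.006, -0.008, 0.006, 0.04]]}'; python3 jog.py '{"increments":[[0, 0, 0, 0, 0, 0, 0.04], [0, 0, 0, 0, 0, 0, 0.04], [0, 0, 0, 0, 0, 0, 0.034]]}';  python3 jog.py '{"increments":[[0, 0, 0, 0, 0, 0, 0.02], [0, 0, 0, 0, 0, 0, 0.02], [0, 0, 0, 0, 0, 0, 0.02]]}'
```

```text
clock: 2.72
eef_pos: [0.5393, -0.107, 0.3069]
tool_rot: [0.067, 0.987, 0.011, -0.149]
ft_force: [0.6, 1.1, 0.5]
grip_width: 0.0694
grasp_force: 0.0
clock: 3.1
eef_pos: [0.5397, -0.1067, 0.307]
tool_rot: [0.066, 0.987, 0.011, -0.149]
ft_force: [-0.7, 0.2, -0.9]
grip_width: 0.0339
grasp_force: 0.0
clock: 3.48
eef_pos: [0.5397, -0.1071, 0.3073]
tool_rot: [0.067, 0.987, 0.01, -0.149]
ft_force: [0.4, -2.2, 2.6]
grip_width: 0.0271
grasp_force: 58.9
```

```bash
python3 - <<'E'
from h import *
import cv2
a=bot.camera("wrist")[234:384,156:356]; b=bot.camera("scene")[110:170,170:230]
cv2.imwrite("pics/g2.png",np.hstack([cv2.resize(a,(400,400)),cv2.resize(b,(400,400),interpolation=2)])[:,:,::-1])
c=C["scene"];o=bot.get_obs();R=Ro.from_quat(o["tool_rot"]).as_matrix()
for q in(o["eef_pos"],o["eef_pos"]-R[:,2]*bot.pinch_z,K):
    p=c["mtx"]@(c["R"]@q+c["t"]);p=p[:2]/p[2];print((p-[170,110])*400/60+[400,0])
E
```

```text
[601.68418342 228.52586097]
[588.96869715 203.64509105]
[589.4336628  199.47384849]
```

View pics/g2.png

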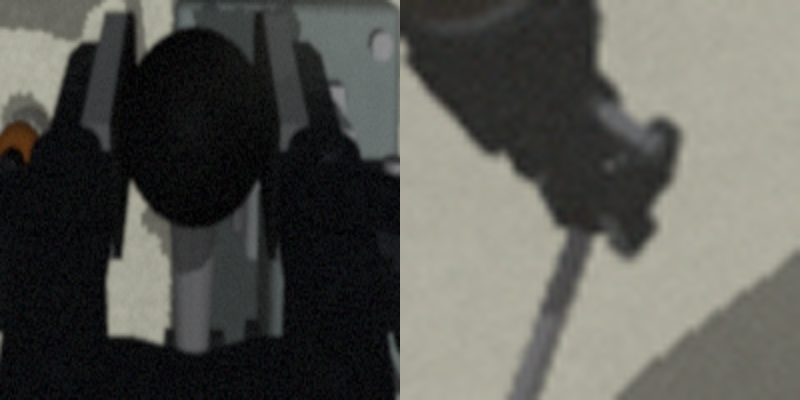

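The ball is seated well between the pads. Since the pull is a rigid rotation about the pivot, every equal increment is the same row.

```bash
cat > m.py <<'E'
from h import *
o=bot.get_obs();R=Ro.from_quat(o["tool_rot"]).as_matrix()
d=o["eef_pos"]-R[:,2]*bot.pinch_z-PIV; a=np.arctan2(d[2],-d@PX)
t=np.sin(a)*PX+np.cos(a)*PZ; r=-np.cos(a)*PX+np.sin(a)*PZ; f=o["ft_force"]
tilt=np.arctan2(R[:,2]@PX,-R[:,2]@PZ)
print("notch %.2f rad %.1fmm lat %.1fmm tilt %.2f | Ft %.1f Fr %.1f Fy %.1f w %.4f t %.2f"%((50-np.degrees(a))/8,np.linalg.norm(d-d@PY*PY)*1e3,d@PY*1e3,tilt,f@t,f@r,f@PY,o["grip_width"],o["clock"]))
E
python3 m.py; python3 - <<'E'
from h import *
o=bot.get_obs();R=Ro.from_quat(o["tool_rot"]).as_matrix()
v=R.T@(PIV-o["eef_pos"]); print(v)
for k in(1,2,4,6,8):
    r=Ro.from_matrix(R.T@Ro.from_rotvec(-PY*np.radians(8)/k).as_matrix()@R); print(k,r.as_rotvec().round(4),(v-r.apply(v)).round(5))
E
```

```text
notch 0.07 rad 197.9mm lat -0.9mm tilt -0.30 | Ft 3.0 Fr 1.4 Fy -2.6 w 0.0275 t 3.58
[-0.16731134  0.00077805  0.08708331]
1 [ 1.000e-04 -1.396e-01 -0.000e+00] [0.01049 0.      0.02413]
2 [ 0.     -0.0698 -0.    ] [0.00567 0.      0.01188]
4 [ 0.     -0.0349 -0.    ] [0.00294 0.      0.00589]
6 [ 0.     -0.0233 -0.    ] [0.00198 0.      0.00392]
8 [ 0.     -0.0175 -0.    ] [0.00149 0.      0.00293]
```

To row units: 0.00392 m / 0.5 = 0.0078, 0.00198 m / 0.5 = 0.004, -0.0233 rad / 4 = -0.0058.

```bash
for i in 1 ; do
python3 jog.py '{"increments":[[0, -0.0058, 0, 0.004, 0, 0.0078, 0.02]]}' >/dev/null; python3 m.py
python3 jog.py '{"increments":[[0, -0.0058, 0, 0.004, 0, 0.0078, 0.02]]}' >/dev/null; python3 m.py
python3 jog.py '{"increments":[[0, -0.0058, 0, 0.004, 0, 0.0078, 0.02]]}' >/dev/null; python3 m.py
python3 jog.py '{"increments":[[0, -0.0058, 0, 0.004, 0, 0.0078, 0.02]]}' >/dev/null; python3 m.py
python3 jog.py '{"increments":[[0, -0.0058, 0, 0.004, 0, 0.0078, 0.02]]}' >/dev/null; python3 m.py
python3 jog.py '{"increments":[[0, -0.0058, 0, 0.004, 0, 0.0078, 0.02]]}' >/dev/null; python3 m.py
done; python3 jog.py '{"increments":[[0, 0, 0, 0, 0, 0, 0.02], [0, 0, 0, 0, 0, 0, 0.02]]}'; python3 m.py
```

```text
notch 0.22 rad 197.9mm lat -0.8mm tilt -0.27 | Ft 6.5 Fr 3.4 Fy -2.7 w 0.0273 t 3.70
notch 0.37 rad 197.9mm lat -0.8mm tilt -0.25 | Ft 5.9 Fr 2.8 Fy -2.1 w 0.0272 t 3.83
notch 0.54 rad 197.9mm lat -0.7mm tilt -0.23 | Ft 5.2 Fr 1.8 Fy -2.4 w 0.0276 t 3.95
notch 0.71 rad 197.9mm lat -0.7mm tilt -0.20 | Ft 4.9 Fr 1.2 Fy -2.3 w 0.0274 t 4.08
notch 0.88 rad 197.9mm lat -0.7mm tilt -0.18 | Ft 4.7 Fr 1.8 Fy -2.2 w 0.0275 t 4.20
notch 1.05 rad 197.8mm lat -0.7mm tilt -0.16 | Ft 7.5 Fr 2.5 Fy -2.2 w 0.0269 t 4.33
clock: 4.58
eef_pos: [0.5233, -0.1046, 0.2877]
tool_rot: [0.067, 0.995, 0.006, -0.079]
ft_force: [2.9, -2.8, 5.5]
grip_width: 0.0272
grasp_force: 59.4
notch 1.05 rad 197.9mm lat -0.6mm tilt -0.16 | Ft 6.3 Fr 1.2 Fy -2.4 w 0.0272 t 4.58
```

To row units: 0.00392 m / 0.5 = 0.0078, 0.00198 m / 0.5 = 0.004, -0.0233 rad / 4 = -0.0058.

```bash

python3 jog.py '{"increments":[[0, -0.0058, 0, 0.004, 0, 0.0078, 0.02]]}' >/dev/null; python3 m.py
python3 jog.py '{"increments":[[0, -0.0058, 0, 0.004, 0, 0.0078, 0.02]]}' >/dev/null; python3 m.py
python3 jog.py '{"increments":[[0, -0.0058, 0, 0.004, 0, 0.0078, 0.02]]}' >/dev/null; python3 m.py
python3 jog.py '{"increments":[[0, -0.0058, 0, 0.004, 0, 0.0078, 0.02]]}' >/dev/null; python3 m.py
python3 jog.py '{"increments":[[0, -0.0058, 0, 0.004, 0, 0.0078, 0.02]]}' >/dev/null; python3 m.py
python3 jog.py '{"increments":[[0, -0.0058, 0, 0.004, 0, 0.0078, 0.02]]}' >/dev/null; python3 m.py
python3 jog.py '{"increments":[[0, -0.0058, 0, 0.004, 0, 0.0078, 0.02]]}' >/dev/null; python3 m.py
python3 jog.py '{"increments":[[0, -0.0058, 0, 0.004, 0, 0.0078, 0.02]]}' >/dev/null; python3 m.py
python3 jog.py '{"increments":[[0, -0.0058, 0, 0.004, 0, 0.0078, 0.02]]}' >/dev/null; python3 m.py
python3 jog.py '{"increments":[[0, -0.0058, 0, 0.004, 0, 0.0078, 0.02]]}' >/dev/null; python3 m.py
python3 jog.py '{"increments":[[0, -0.0058, 0, 0.004, 0, 0.0078, 0.02]]}' >/dev/null; python3 m.py
python3 jog.py '{"increments":[[0, -0.0058, 0, 0.004, 0, 0.0078, 0.02]]}' >/dev/null; python3 m.py
```

```text
notch 1.21 rad 197.8mm lat -0.6mm tilt -0.14 | Ft 8.4 Fr 4.6 Fy -1.9 w 0.0273 t 4.70
notch 1.35 rad 197.8mm lat -0.6mm tilt -0.11 | Ft 13.9 Fr 5.1 Fy -1.5 w 0.0272 t 4.83
notch 1.47 rad 197.8mm lat -0.6mm tilt -0.08 | Ft 13.0 Fr 4.5 Fy -1.5 w 0.0270 t 4.95
notch 1.63 rad 197.7mm lat -0.6mm tilt -0.06 | Ft 12.1 Fr 4.0 Fy -1.0 w 0.0274 t 5.08
notch 1.80 rad 197.8mm lat -0.5mm tilt -0.04 | Ft 10.7 Fr 4.0 Fy -1.6 w 0.0272 t 5.20
notch 1.97 rad 197.8mm lat -0.5mm tilt -0.01 | Ft 10.3 Fr 3.5 Fy -0.7 w 0.0272 t 5.33
notch 2.11 rad 197.7mm lat -0.5mm tilt 0.01 | Ft 14.4 Fr 5.0 Fy -0.8 w 0.0272 t 5.45
notch 2.26 rad 197.7mm lat -0.5mm tilt 0.04 | Ft 14.4 Fr 6.5 Fy -1.6 w 0.0272 t 5.58
notch 2.44 rad 197.7mm lat -0.4mm tilt 0.06 | Ft 12.5 Fr 6.5 Fy -0.6 w 0.0269 t 5.70
notch 2.61 rad 197.7mm lat -0.4mm tilt 0.08 | Ft 13.0 Fr 6.1 Fy -2.0 w 0.0274 t 5.83
notch 2.78 rad 197.7mm lat -0.4mm tilt 0.10 | Ft 12.3 Fr 5.4 Fy -0.5 w 0.0272 t 5.95
notch 2.96 rad 197.7mm lat -0.4mm tilt 0.13 | Ft 12.5 Fr 6.6 Fy -1.3 w 0.0272 t 6.08
```

The seat shows clearly as a lasting +7 N step at notch 1.25 to 1.3. The clicks count at notches 2, 3 and 4, so the target is notch 4.

To row units: 0.00293 m / 0.5 = 0.0059, 0.00149 m / 0.5 = 0.003, -0.0175 rad / 4 = -0.0044.

```bash

python3 jog.py '{"increments":[[0, -0.0044, 0, 0.003, 0, 0.0059, 0.02]]}' >/dev/null; python3 m.py
python3 jog.py '{"increments":[[0, -0.0044, 0, 0.003, 0, 0.0059, 0.02]]}' >/dev/null; python3 m.py
python3 jog.py '{"increments":[[0, -0.0044, 0, 0.003, 0, 0.0059, 0.02]]}' >/dev/null; python3 m.py
python3 jog.py '{"increments":[[0, -0.0044, 0, 0.003, 0, 0.0059, 0.02]]}' >/dev/null; python3 m.py
python3 jog.py '{"increments":[[0, -0.0044, 0, 0.003, 0, 0.0059, 0.02]]}' >/dev/null; python3 m.py
python3 jog.py '{"increments":[[0, -0.0044, 0, 0.003, 0, 0.0059, 0.02]]}' >/dev/null; python3 m.py
python3 jog.py '{"increments":[[0, -0.0044, 0, 0.003, 0, 0.0059, 0.02]]}' >/dev/null; python3 m.py
```

```text
notch 3.07 rad 197.6mm lat -0.3mm tilt 0.14 | Ft 15.7 Fr 8.4 Fy 0.1 w 0.0272 t 6.20
notch 3.18 rad 197.6mm lat -0.3mm tilt 0.16 | Ft 15.5 Fr 9.6 Fy -0.1 w 0.0269 t 6.33
notch 3.30 rad 197.6mm lat -0.3mm tilt 0.18 | Ft 13.4 Fr 7.6 Fy 0.0 w 0.0275 t 6.45
notch 3.44 rad 197.6mm lat -0.3mm tilt 0.20 | Ft 14.4 Fr 8.7 Fy -0.5 w 0.0272 t 6.58
notch 3.57 rad 197.6mm lat -0.3mm tilt 0.21 | Ft 13.0 Fr 8.4 Fy 0.1 w 0.0270 t 6.70
notch 3.70 rad 197.6mm lat -0.3mm tilt 0.23 | Ft 13.9 Fr 9.3 Fy -0.2 w 0.0270 t 6.83
notch 3.84 rad 197.6mm lat -0.3mm tilt 0.25 | Ft 13.5 Fr 8.8 Fy 0.2 w 0.0275 t 6.95
```

To row units: 0.00146 m / 0.5 = 0.0029, 0.00075 m / 0.5 = 0.0015, -0.0087 rad / 4 = -0.0022.

```bash

python3 jog.py '{"increments":[[0, -0.0022, 0, 0.0015, 0, 0.0029, 0.02], [0, -0.0022, 0, 0.0015, 0, 0.0029, 0.02]]}' >/dev/null; python3 m.py
python3 jog.py '{"increments":[[0, -0.0022, 0, 0.0015, 0, 0.0029, 0.02], [0, -0.0022, 0, 0.0015, 0, 0.0029, 0.02]]}' >/dev/null; python3 m.py
python3 jog.py '{"increments":[[0, -0.0022, 0, 0.0015, 0, 0.0029, 0.02], [0, -0.0022, 0, 0.0015, 0, 0.0029, 0.02]]}' >/dev/null; python3 m.py
python3 jog.py '{"increments":[[0, 0, 0, 0, 0, 0, 0.02], [0, 0, 0, 0, 0, 0, 0.02]]}' >/dev/null; python3 m.py
```

```text
notch 3.92 rad 197.7mm lat -0.3mm tilt 0.25 | Ft 11.0 Fr 6.6 Fy -1.0 w 0.0274 t 7.20
notch 3.99 rad 197.7mm lat -0.3mm tilt 0.26 | Ft 10.4 Fr 5.7 Fy -0.7 w 0.0270 t 7.45
notch 4.03 rad 197.6mm lat -0.3mm tilt 0.27 | Ft 13.9 Fr 9.1 Fy -0.4 w 0.0271 t 7.70
notch 4.03 rad 197.6mm lat -0.3mm tilt 0.27 | Ft 13.1 Fr 9.1 Fy -0.6 w 0.0270 t 7.95
```

To row units: 0.00073 m / 0.5 = 0.0015, 0.00038 m / 0.5 = 0.0008, -0.0044 rad / 4 = -0.0011.

```bash

python3 jog.py '{"increments":[[0, -0.0011, 0, 0.0008, 0, 0.0015, 0.02], [0, -0.0011, 0, 0.0008, 0, 0.0015, 0.02], [0, -0.0011, 0, 0.0008, 0, 0.0015, 0.02]]}' >/dev/null; python3 m.py
python3 - <<'E'
from h import *
import cv2
a=bot.camera("scene"); w=bot.camera("wrist")
cv2.imwrite("pics/f.png",np.hstack([cv2.resize(a[80:330,100:350],(400,400)),cv2.resize(w[234:384,156:356],(400,400))])[:,:,::-1])
E
python3 m.py
```

```text
notch 4.05 rad 197.6mm lat -0.2mm tilt 0.28 | Ft 14.7 Fr 10.0 Fy -1.0 w 0.0272 t 8.32
notch 4.05 rad 197.5mm lat -0.2mm tilt 0.28 | Ft 13.6 Fr 10.3 Fy -0.4 w 0.0277 t 8.43
```

View pics/f.png

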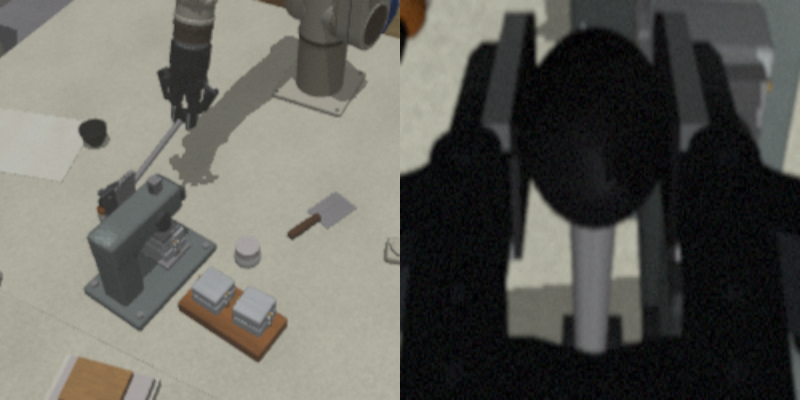

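The ball still sits in the grip exactly as before, at rows 30-225, so it hasn't slipped. The pawl has clicked into notch 4, and nothing else on the bench has moved.

```bash
python3 -c "
from workcell import bot
print(bot.job_done())"
```

```text
the job is handed in; nothing more can be done
None
```

The job is handed in: by the force readings the plate seated about a quarter click past notch 1, I pulled on three clicks to notch 4, and the fingers are still holding the lever there.

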